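# Set the centrifuge timer and start the spin

### The arm

A 6-joint arm with a two-finger parallel gripper is mounted at the origin on a cart in front of the work surface, level with it; the furniture and walls round the work are solid. World frame = base frame: x ahead of the robot, y to its left, z up, the work surface at z = 0. Lengths are in mm, angles in rad, forces in N, time in s.
With the tool pointing down it reaches from about 275 to 750 mm from the base axis. Payload 10.2 kg.
Tool frame: the origin (TCP) lies between the finger pads; the fingertips stand 17 mm ahead of it and the grasp point (between the pads) lies 2 mm behind it; y points along the fingers, x is the direction in which the jaws open and shut, and the axes are right-handed (so a half turn about y gives the same grasp; the last joint's range is limited). The gripper opens to 85 mm and grips with 20 to 120 N. Pads are 22 mm wide; open, the fingers measure 114 mm over their backs; the gripper's body (76 mm by 85 mm) begins 54 mm behind the grasp point. The pads swing forward as they close: fully open they stand 13 mm farther back than shut.
Start: joints at [-1.404, 0.313, 1.498, -0, 1.331, -0.223], TCP at [199.49, -485.629, 248.294] pointing down, gripper open.
Joint ranges: [-2.94, 2.94], [-0.97, 2.17], [0.19, 2.56], [-1.23, 4.37], [0.02, 3.11], [-2.88, 2.88]. Speed limits (rad/s): [2.39, 2.39, 3.01, 3.14, 3.14, 3.14].

### API

Orientations are given as a unit quaternion [w, x, y, z].
In Python, from rig import ctrl gives the robot as it stands.
- The arm moves only by the tool jog_arm, never from a script. Its argument "targets" is a list of rows, each an object with "offset": the shift along the tool's x, y, z in m, a list of three; "yaw": the turn about the tool's y in rad. In form: [{"offset": [dx, dy, dz], "yaw": yaw}, ...]. A call has 1 to 12 rows; each row is the pose to reach, as a shift and turn from the pose measured when the call began, along the tool's axes at that moment; what a row does not reach only later rows make up. A row lasts 1/12 s, in which the tool goes at most 41.7 mm and 7.16 degrees, less where a joint would pass 70% of its speed; a pose out of reach is approached as far as the arm can. A call with a gripper value outside its range is refused whole. "fingers" is the finger opening in m, from 0 to 0.0854, set as the call begins (left out, the last holds). The fingers move at their own pace and stop on an object; "grip_force" is the grip in N (left out, the last holds). Time passes only in rows, so rows that repeat a pose let the fingers close. It gives the time, the measured TCP pose, the force and the opening at its end, in the units of the state.
- ctrl.sense(): the state, without advancing time (a new reading comes with each control period).
- ctrl.capture(name): name is "side" or "top" or "wrist"; returns a dict with "img" (384x512x3 uint8, red, green, blue), "intrinsics" (3x3 intrinsics, pixels), "T" (4x4, takes a point from camera to world coordinates); the wrist camera has in their place "mount" (4x4, takes a point from camera to tool coordinates, whose origin is the TCP and whose axes are the tool frame's). Camera axes: x right, y up, looking along -z (the intrinsics and any distortion apply to the point x, -y, -z); pixel columns grow to the right and rows downward; lengths in mm; the calibration is good to about 2 mm. A picture is of the moment at which its call begins: read the wrist's pose just before it. There is no depth.
- ctrl.finish_job(): hands the job in, once; it reports no verdict.
Trained networks look in the newest picture that a camera, given by its name, has taken for a name from the list of things; names that differ only in an ending like _2 or _b are one class to them, and where a whole thing is asked for, a point or a joint stands for the part that bears it (a point fixed in the world has none). Each returns a list of dicts, best first, with "score" (0 to 1); they miss things now and then, are a little off and sometimes report something else, mostly with a low value. They report only what shows in the picture. A call takes as long as a camera call.
- ctrl.boxes_of(camera, target): "box" ([left, top, right, bottom] in pixels, round what is visible of it).
- ctrl.regions_of(camera, target): "region" (384x512 bool, what is visible of it) and "box" ([left, top, right, bottom] in pixels, round what is visible of it).
The state is a dict: "time_s": time; "joints": joint angles; "dq": joint speeds; "tau": joint torques, N m; "eef_pos": TCP position; "ee_rot": TCP orientation; "force": force on the tool from outside, world axes, zero at the start; "wrist_torque": the same for the moment, N m; "grip_width": opening from 0.0 (shut) to 1.0 (fully open).
Only numpy, scipy, OpenCV 4.12 (cv2) and the standard library are available. Lean on these libraries where they do the work, as an engineer would, in place of code of your own. Each camera call takes 0.05 s, during which the arm holds its last target.

### The job

Start a spin on the bench centrifuge with fingertip pushes only: push its lid fully shut, then push the timer dial round by one side of its grip bar until the dial's white index line lines up with the line on the small metal setting tab at the rim of the scale, then press the round start key right in and let it go. Do not pinch the grip bar, raise the lid further, shift the setting tab, press the square stop key or press start early. Leave the bottles, vials, notebook and pen round the machine where they are.

Things in the scene. Friction and masses are not known exactly. Their poses are not given: they have to be found in the camera images.
- centrifuge: White bench centrifuge, fixed to the worktop, 335 mm deep, 270 mm wide, 135 mm high without its lid. Origin: on the worktop under the plinth's middle; x points to the back of the machine, y to its left (seen from the front), z up. Its chamber block reaches from x -40 to 160 mm; the sloped control panel lies in front of it, x -172 to -40 mm.
- lid (a joint): Centrifuge lid, a white plate 196 mm deep, 244 mm wide, 12 mm thick, hinged along its back edge. 0 = fully shut (top face 147 mm above the worktop), grows as the front edge rises, rad; starts 0.45 to 0.75 open. A friction hinge holds it where it is left; 1 to 3 N straight down near the front edge swings it shut.
- lid_press (a point): Point on the lid's top face on its centre line, 165 mm in front of the hinge and 33 mm behind the front edge: a good place to push. It moves with the lid.
- lid_hinge (a point): Point on the lid's hinge axis, in the middle of its width; fixed to the machine, 153 mm behind and 141 mm above the centrifuge's origin. The axis runs along the machine's y.
- control_panel: Sloped dark grey panel of the centrifuge, tilted 16 degrees to the front. Origin: where the timer dial's axis meets the panel's face (about 90 mm above the worktop); z = outward normal and dial axis, x = up the slope to the back, y = left. Round the dial, at radius 36 to 43 mm, the panel has a scale of 31 white lines, 9 degrees apart, every fifth one long.
- timer_dial (a joint): Black timer dial, 68 mm diameter, top face 9 mm above the panel, a grip bar across it. Value in rad, grows clockwise seen from above, range 0 to 4.71; at value v the bar's index end points from the axis at the angle 2.356 - v, counted counter-clockwise from the panel's x axis. Starts at 0.1 to 0.9. Stays where it is left; friction 0.06 N m (2 to 4 N on the bar).
- setting_tab (a joint): Angle of the setting tab in rad, counted like the dial's: the dial is right when its value equals this one. The tab is a bare metal clip 12 x 14 mm with a narrow pointer inwards and a black line along it, 37 to 56 mm from the dial's axis, up to 6 mm above the panel. It stands anywhere from 1.6 to 3.2, is stiff, and must stay there.
- dial_index (a point): Outer end of the dial's white index line, 35 mm from the dial's axis, 9 mm above the panel.
- tab_line (a point): Point 35 mm from the dial's axis and 9 mm above the panel, in line with the line on the setting tab: where the index end must come to.
- grip_left: Left half, lengthwise, of the dial's black grip bar, seen from above with the index end pointing away from you. The whole bar is 56 mm long, 13 mm wide, centred on the dial's axis, and rises from 9 to 29 mm above the panel; a white line runs on its top from the middle to the index end and on over the disc. Origin on the dial's axis at the panel's face.
- grip_right: Right half of the grip bar, likewise. Pushing sideways on this half at the bar's tail (the end opposite the index), or on the left half at the index end, turns the dial clockwise seen from above.
- start_key (a joint): Travel of the round start key, m: 0 = out, 0.004 = fully pressed, straight into the panel; springs back. 1.4 N to start, 5 N fully in.
- start_key_top (a point): Centre of the top face of the round white start key (32 mm diameter), 11 mm above the panel's face, 100 mm to the right of the dial's axis.
- stop_key (a joint): Travel of the square stop key, m, 0 = out. Not to be pressed.
- stop_key_top (a point): Centre of the top face of the square white stop key (18 mm), 56 mm to the right of the start key.
- bottle: Loose saline bottle, 121 mm high, 57 mm wide, standing left of the machine; origin under its middle. Bystander.
- bottle_b: Loose saline bottle, 111 mm high, 54 mm wide, standing left of the machine further back. Bystander.
- vial_a: Loose glass vial, 86 mm high, 48 mm wide, standing right of the machine. Bystander.
- vial_b: Loose glass vial, 78 mm high, 37 mm wide, standing right of the machine. Bystander.
- vial_c: Loose glass vial, 78 mm high, 37 mm wide, standing right of the machine. Bystander.
- notebook: Loose notebook, 148 x 109 x 14 mm, lying left of the control panel. Bystander.
- pen: Loose pen, 142 mm long, lying on the notebook. Bystander.

How it is judged (in metres and radians):
On the way, in this order (a step that is already met when the one before it is completed fails the run):
1. the lid is pushed fully shut (value of joint lid below 0.04 rad), for 0.2 s.
2. with the lid shut, the dial's index line is brought to the setting tab's line and stays there (value of joint lid below 0.04 rad and distance between dial_index and tab_line below 0.0035 m), for 0.3 s.
3. the round start key is pressed in (value of joint start_key above 0.003 m), for 0.05 s.
At the end, for the whole second after the job is handed in: The lid is shut (within 0.04 rad), the end of the dial's index line is within 3.5 mm (about 6 degrees) of the setting tab's line, and both keys are out again (within 1 mm), start having been pressed at least 3 mm in after the other two steps (all of step 2 and value of joint each of start_key, stop_key below 0.001 m); the robot touches nothing.
It fails at once if the grip bar is pinched: both its halves are pressed at once with more than 2 N (contact force between the fingers and grip_left above 2 N and contact force between the fingers and grip_right above 2 N).
It fails at once if the lid is raised further, beyond 0.9 rad (value of joint lid above 0.9 rad).
It fails at once if the setting tab is shifted by more than 2.5 mm (distance of tab_line from where it was at the start of the episode above 0.0025 m).
It fails at once if a key is pressed (more than 2 mm) wrongly: the square stop key, or start while the lid is open or the dial is not set (value of joint stop_key above 0.002 m or (value of joint start_key above 0.002 m and (value of joint lid above 0.06 rad or distance between dial_index and tab_line above 0.006 m))).
It fails at once if a bystander is shifted by more than 20 mm, or lifted (distance of any of bottle, bottle_b, vial_a, vial_b, vial_c, notebook, pen from where it was at the start of the episode above 0.02 m).
It also fails if it takes over 64 s, if anything falls off the work surface, if the arm or the gripper's body presses on something with over 40 N, if the wrist force passes 120 N, or if a joint passes its speed limit or range.

## Working session

There is one attempt and no reset: what is moved stays moved. The work goes in short steps, Python scripts to look and compute and a tool call to move; the robot and the scene stay as the last step left them, time stands still between calls to the robot, and variables do not carry over. Pictures are saved under pics/ and viewed, and the job is handed in when it is done.

Besides the shell and the picture viewer there is one more tool, called after "Call:" by a JSON object that holds its "method" and its "body". jog_arm: Moves the arm, as the interface text tells. Its arguments: {"type":"object","properties":{"targets":{"type":"array"},"fingers":{"type":"number"},"grip_force":{"type":"number"}},"required":["targets"]}

```bash
ls; mkdir -p pics; python3 - <<'E'
from rig import ctrl
import cv2,json
s=ctrl.sense()
for k,v in s.items(): print(k,v)
for n in ["side","top","wrist"]:
    c=ctrl.capture(n)
    cv2.imwrite(f"pics/{n}0.png",c["img"][:,:,::-1])
    print(n,c["intrinsics"],c.get("T"),c.get("mount"),[k for k in c])
E
```

```text
pics
time_s 0.0
joints [-1.40443531e+00  3.13423857e-01  1.49844144e+00 -4.71817236e-07
  1.33102293e+00 -2.23419404e-01]
dq [ 1.18456088e-05  1.32698626e-03 -1.27564999e-04  3.04731745e-04
  6.53015144e-04  3.73451958e-04]
tau [ 9.68833738e-04 -4.12261963e+01 -2.59747320e+01 -1.49084399e-04
  4.06236053e-03  4.19962612e-05]
eef_pos [ 199.43013905 -485.38321964  247.74680602]
ee_rot [ 0.58769667 -0.58703089  0.39401958 -0.3933903 ]
force [0.24453105 0.31042195 0.57375227]
wrist_torque [-0.01783309  0.00257772  0.02755323]
grip_width 1.0018061671307672
side [[369.98211371   0.         251.97196053]
 [  0.         369.98211371 188.80053404]
 [  0.           0.           1.        ]] [[-9.80446580e-01  1.20322787e-01 -1.55714261e-01  4.13893590e+02]
 [-1.96488074e-01 -5.55096237e-01  8.08245386e-01  9.98838152e+02]
 [ 1.08139370e-02  8.23037420e-01  5.67884200e-01  7.19556073e+02]
 [ 0.00000000e+00  0.00000000e+00  0.00000000e+00  1.00000000e+00]] None ['img', 'intrinsics', 'T']
top [[435.14373586   0.         255.37366471]
 [  0.         435.14373586 197.90585936]
 [  0.           0.           1.        ]] [[-1.25562373e-02  9.83583245e-01 -1.80017613e-01  3.69262774e+02]
 [-9.99914394e-01 -1.30136371e-02 -1.36004986e-03  1.14115211e+02]
 [-3.68040614e-03  1.79985126e-01  9.83662447e-01  1.31581527e+03]
 [ 0.00000000e+00  0.00000000e+00  0.00000000e+00  1.00000000e+00]] None ['img', 'intrinsics', 'T']
wrist [[311.32780176   0.         252.35497385]
 [  0.         311.32780176 192.83710271]
 [  0.           0.           1.        ]] None [[ 9.99999368e-01  4.38572774e-04 -1.03552335e-03  3.74223349e-01]
 [-1.12199951e-03  3.26893251e-01 -9.45060603e-01 -1.26308561e+02]
 [-7.59722550e-05  9.45061167e-01  3.26893537e-01  8.42826158e+01]
 [ 0.00000000e+00  0.00000000e+00  0.00000000e+00  1.00000000e+00]] ['img', 'intrinsics', 'mount']
```

View pics/side0.png

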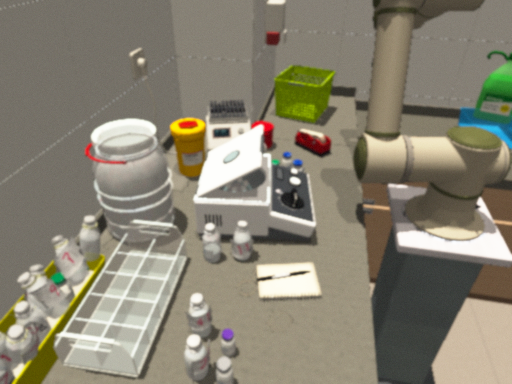

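View pics/top0.png

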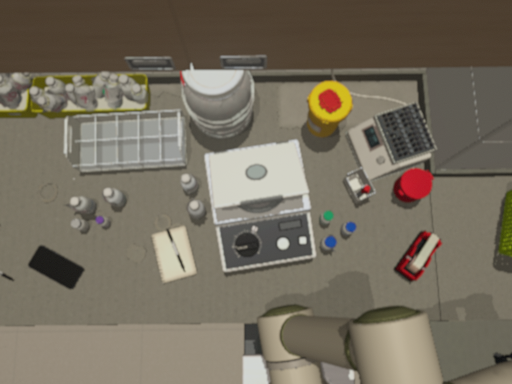

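View pics/wrist0.png

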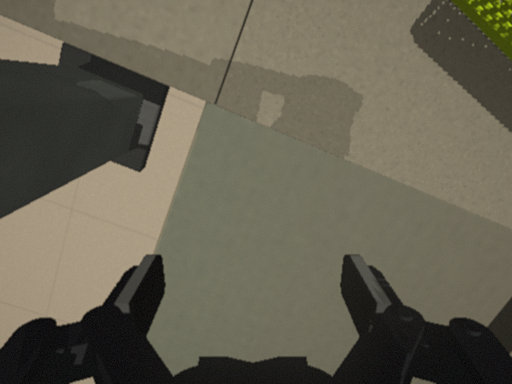

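```bash
cat > h.py <<'E'
from rig import ctrl
import numpy as np, cv2
from scipy.spatial.transform import Rotation as R
def pose(s=None):
    s=s or ctrl.sense(); q=s["ee_rot"]; T=np.eye(4); T[:3,:3]=R.from_quat([q[1],q[2],q[3],q[0]]).as_matrix(); T[:3,3]=s["eef_pos"]; return T
def cap(n,name=None,crop=None,scale=1):
    Tt=pose(); c=ctrl.capture(n); T=c.get("T"); 
    if n=="wrist": T=Tt@c["mount"]
    T=np.array(T); K=np.array(c["intrinsics"]); im=c["img"][:,:,::-1].copy()
    if name:
        o=im if crop is None else im[crop[1]:crop[3],crop[0]:crop[2]]
        cv2.imwrite(f"pics/{name}.png",cv2.resize(o,None,fx=scale,fy=scale,interpolation=cv2.INTER_CUBIC) if scale!=1 else o)
    return im,K,T
def ray(K,T,uv):
    d=np.array([(uv[0]-K[0,2])/K[0,0],-(uv[1]-K[1,2])/K[1,1],-1.]); return T[:3,3],T[:3,:3]@d
def atz(K,T,uv,z):
    o,d=ray(K,T,uv); return o+d*(z-o[2])/d[2]
def proj(K,T,p):
    q=np.linalg.inv(T)@np.append(p,1); return np.array([K[0,0]*q[0]/-q[2]+K[0,2],K[1,1]*-q[1]/-q[2]+K[1,2]])
E
python3 - <<'E'
from h import *
for cam in ["top","side"]:
    im,K,T=cap(cam,cam+"_z",(180,130,340,280) if cam=="top" else (180,110,340,250),5)
    for t,z in [("centrifuge",0),("lid",147),("control_panel",90),("timer_dial",95),("start_key_top",100),("stop_key_top",100),("setting_tab",95),("dial_index",98),("bottle",0),("vial_a",0),("notebook",0),("pen",10)]:
        for r in ctrl.regions_of(cam,t)[:3]:
            if r["score"]<.3: continue
            m=r["region"]; c=np.argwhere(m).mean(0)[::-1]
            print(cam,t,round(r["score"],2),np.round(r["box"]),c.round(1),atz(K,T,c,z).round(),m.sum())
E
```

```text
top centrifuge 0.8 [202. 142. 315. 273.] [260.2 204.7] [589. 102.   0.] 11418
top centrifuge 0.5 [235. 241. 255. 246.] [246. 244.] [469. 146.   0.] 64
top lid 0.59 [209. 142. 309. 204.] [256.2 175. ] [647. 113. 147.] 5073
top lid 0.39 [320. 237. 339. 251.] [328.2 242.6] [459. -78. 147.] 213
top control_panel 0.94 [219. 215. 311. 270.] [265.6 240.6] [471.  88.  90.] 3716
top timer_dial 0.84 [236. 234. 260. 256.] [246.9 243.8] [463. 141.  95.] 422
top start_key_top 0.62 [276. 236. 290. 246.] [282.5 242.8] [463.  42. 100.] 130
top dial_index 0.75 [239. 234. 260. 256.] [247.1 244. ] [462. 140.  98.] 453
top bottle 0.86 [185. 202. 205. 219.] [195.6 208.2] [581. 299.   0.] 253
top bottle 0.52 [180. 172. 199. 193.] [188.9 182.5] [661. 321.   0.] 261
top bottle 0.3 [340. 223. 356. 235.] [347.8 227.9] [ 514. -163.    0.] 162
top vial_a 0.68 [320. 235. 339. 252.] [328.3 242.7] [ 470. -102.    0.] 193
top vial_a 0.6 [337. 221. 357. 234.] [348.6 227.9] [ 514. -166.    0.] 181
top vial_a 0.59 [318. 209. 333. 225.] [325.2 216.8] [549. -96.   0.] 128
top notebook 0.88 [152. 226. 197. 279.] [173.8 2
[... 693 characters left out ...]
1] [467.  49. 100.] 49
side dial_index 0.67 [288. 179. 297. 184.] [293.9 180.8] [467.  45.  98.] 46
side dial_index 0.54 [279. 187. 303. 209.] [291.3 199. ] [465. 141.  98.] 328
side bottle 0.93 [228. 217. 251. 259.] [241.1 241.4] [590. 239.   0.] 667
side bottle 0.6 [203. 224. 220. 265.] [210.8 243. ] [672. 263.   0.] 585
side vial_a 0.55 [290. 158. 303. 172.] [296.6 164.7] [ 478. -219.    0.] 105
side vial_a 0.46 [283. 152. 290. 168.] [286.1 159.4] [ 521. -250.    0.] 125
side notebook 0.87 [257. 260. 322. 300.] [288.2 281.7] [441. 359.   0.] 1845
side pen 0.72 [258. 268. 310. 280.] [282.2 274.8] [458. 348.  10.] 213
side pen 0.49 [288. 157. 302. 172.] [296.8 164.8] [ 476. -201.   10.] 148
```

```bash
ls pics
```

```text
side0.png
side_z.png
top0.png
top_z.png
wrist0.png
```

View pics/top_z.png

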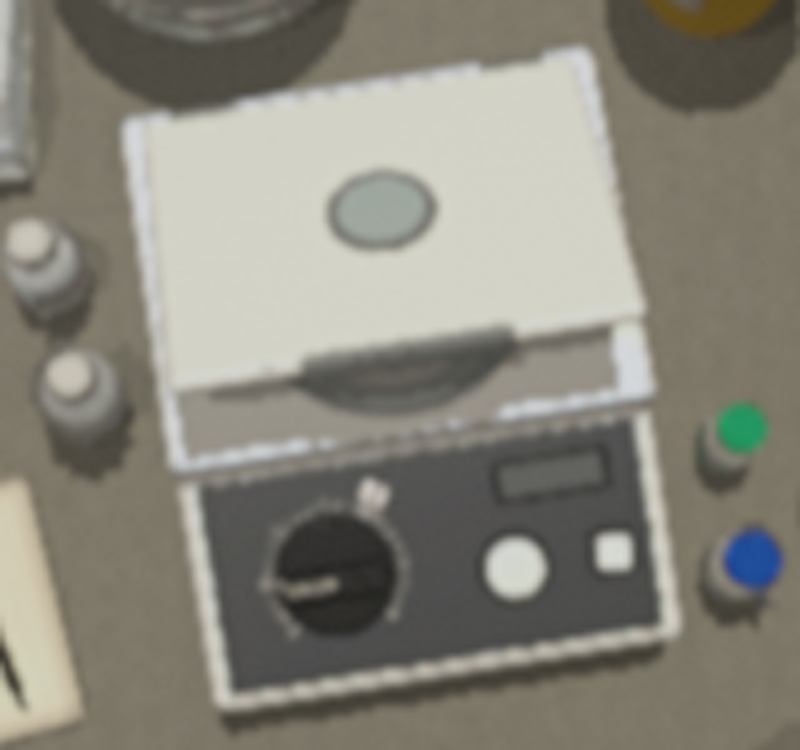

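View pics/side_z.png

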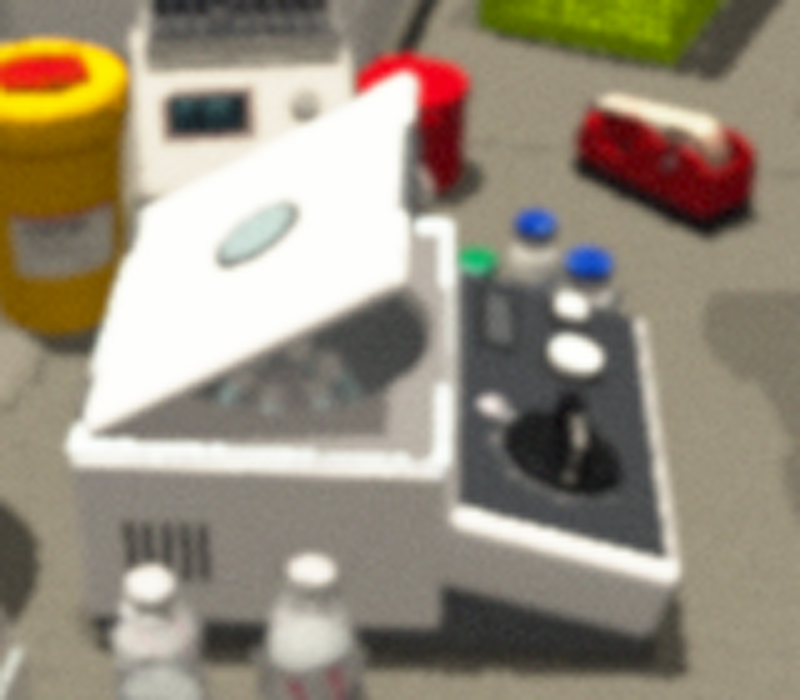

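```bash
python3 - <<'E'
from h import *
from scipy.optimize import least_squares
im,K,T=cap("top")
Z=lambda u,v:(180+u/5-.4,130+v/5-.4)
pts=[((-40,135,135),Z(176,468)),((-40,-135,135),Z(654,398)),((160,135,135),Z(125,122)),((160,-135,135),Z(588,50)),((-172,135,62),Z(222,708)),((-172,-135,62),Z(677,635))]
def M(p,q): c,s=np.cos(p[2]),np.sin(p[2]); return np.array([p[0]+c*q[0]-s*q[1],p[1]+s*q[0]+c*q[1],q[2]])
f=lambda p:np.concatenate([proj(K,T,M(p,q))-uv for q,uv in pts])
r=least_squares(f,[560,100,.15]); p=r.x; print(p,r.fun.reshape(-1,2).round(1))
pp=p
# lid angle + check from side
ims,Ks,Ts=cap("side")
h=(153,0,141)
def lid(th,y,d=198,t=6): 
    return M(p,(153-d*np.cos(th)-t*np.sin(th)*-1*-1 if 0 else 153-d*np.cos(th)+t*np.sin(th),y,141+d*np.sin(th)+t*np.cos(th)))
Zs=lambda u,v:(180+u/5-.4,110+v/5-.4)
for th in np.arange(.4,.8,.05):
    print(round(th,2),(proj(K,T,lid(th,122))-Z(178,388)).round(1),(proj(K,T,lid(th,-122))-Z(645,312)).round(1),(proj(Ks,Ts,lid(th,122))-Zs(408,285)).round(1),(proj(Ks,Ts,lid(th,-122))-Zs(415,75)).round(1))
# inverse: dial, keys in machine frame
for n,uv,z in [("dial",Z(336,573),97),("start",Z(515,567),98),("stop",Z(613,552),98)]:
    w=atz(K,T,uv,z); d=w[:2]-p[:2]; c,s=np.cos(p[2]),np.sin(p[2]); print(n,w.round(1),(c*d[0]+s*d[1]).round(1),(-s*d[0]+c*d[1]).round(1))
E
```

```text
[5.75016349e+02 1.02499638e+02 1.44959886e-01] [[-1.1  0.3]
 [ 0.7 -1.1]
 [-0.8 -0.4]
 [ 1.2 -0.5]
 [-1.3  1. ]
 [ 1.3  0.6]]
0.4 [-0.5  6.2] [0.8 6.5] [4.  6.8] [4.5 6.3]
0.45 [-1.1  4. ] [0.9 4.2] [2.4 3.8] [3.2 3.6]
0.5 [-1.7  1.6] [1.  1.7] [0.6 0.7] [1.7 0.9]
0.55 [-2.3 -1. ] [ 1. -1.] [-1.4 -2.3] [ 0.  -1.7]
0.6 [-3.  -3.8] [ 1.  -3.8] [-3.7 -5.2] [-1.8 -4.3]
0.65 [-3.6 -6.7] [ 0.9 -6.8] [-6.1 -8. ] [-3.7 -6.8]
0.7 [-4.3 -9.8] [  0.8 -10. ] [ -8.6 -10.8] [-5.8 -9.2]
0.75 [ -5.  -13.1] [  0.7 -13.3] [-11.4 -13.5] [ -8.1 -11.5]
dial [461.2 141.4  97. ] -107.0 54.9
start [463.2  41.4  98. ] -119.5 -44.3
stop [470.8 -13.5  98. ] -119.9 -99.8
```

```bash
cat >> h.py <<'E'
PM=np.array([575.0,102.5,0.145])
def off(target,yaw_to=None):
    "tool offset in m for world target mm"
    T=pose(); return (T[:3,:3].T@(np.array(target)-T[:3,3])/1000).round(4)
def yawnow():
    X=pose()[:3,0]; return np.arctan2(X[1],X[0])
E
python3 - <<'E'
from h import *
print(pose().round(3)); print(off((567,101,300)),off((199,-485,330)),ctrl.sense()["time_s"],yawnow())
E
```

```text
[[ 3.80000e-01  0.00000e+00  9.25000e-01  1.99493e+02]
 [-9.25000e-01  0.00000e+00  3.80000e-01 -4.85630e+02]
 [-0.00000e+00 -1.00000e+00  0.00000e+00  2.48287e+02]
 [ 0.00000e+00  0.00000e+00  0.00000e+00  1.00000e+00]]
[-0.403  -0.0517  0.5628] [-0.0008 -0.0817 -0.0002] 1.55 -1.1810392910938279
```

Call:
{"method": "jog_arm", "body": {"targets": [{"offset": [-0.01,-0.04,0.01],"yaw": -0.1},{"offset": [-0.03,-0.075,0.04],"yaw": -0.2},{"offset": [-0.05,-0.082,0.07],"yaw": -0.3},{"offset": [-0.07,-0.082,0.1],"yaw": -0.4},{"offset": [-0.094,-0.082,0.13],"yaw": -0.5},{"offset": [-0.115,-0.082,0.16],"yaw": -0.6},{"offset": [-0.136,-0.082,0.19],"yaw": -0.7},{"offset": [-0.158,-0.082,0.22],"yaw": -0.8},{"offset": [-0.18,-0.082,0.25],"yaw": -0.9},{"offset": [-0.2,-0.082,0.28],"yaw": -1.0},{"offset": [-0.222,-0.082,0.31],"yaw": -1.1},{"offset": [-0.243,-0.082,0.34],"yaw": -1.2}], "fingers": 0, "grip_force": 60}}

```text
time_s: 2.55
eef_pos: [422.2, -129.8, 330.5]
ee_rot: [-0.707, 0.707, 0.009, -0.008]
force: [0.1, -0.9, 1.1]
grip_width: 0.001
```

```bash
python3 - <<'E'
from h import *
s=ctrl.sense(); T=pose(); print(T.round(3),s["joints"].round(2),s["time_s"]); z=np.arctan2(T[1,2],T[0,2]); print(z,3.29-z,off((567,101,330)))
E
```

```text
[[ 1.00000e+00  1.00000e-03 -2.40000e-02  4.22223e+02]
 [ 2.40000e-02 -0.00000e+00  1.00000e+00 -1.29828e+02]
 [ 1.00000e-03 -1.00000e+00 -0.00000e+00  3.30529e+02]
 [ 0.00000e+00  0.00000e+00  0.00000e+00  1.00000e+00]] [-0.56  0.07  1.57  0.    1.49 -0.59] 2.55
1.594720882372337 1.6952791176276631 [0.1503 0.0005 0.2273]
```

Call:
{"method": "jog_arm", "body": {"targets": [{"offset": [0.02,0,0.03],"yaw": -0.12},{"offset": [0.04,0,0.06],"yaw": -0.24},{"offset": [0.06,0,0.09],"yaw": -0.36},{"offset": [0.08,0,0.12],"yaw": -0.48},{"offset": [0.1,0,0.15],"yaw": -0.6},{"offset": [0.12,0,0.18],"yaw": -0.72},{"offset": [0.14,0,0.21],"yaw": -0.84},{"offset": [0.15,0,0.227],"yaw": -0.96},{"offset": [0.15,0.01,0.227],"yaw": -1.08},{"offset": [0.15,0.02,0.227],"yaw": -1.2},{"offset": [0.15,0.03,0.227],"yaw": -1.32},{"offset": [0.15,0.04,0.227],"yaw": -1.44}]}}

```text
time_s: 3.55
eef_pos: [566.8, 100.9, 289.9]
ee_rot: [-0.524, 0.525, 0.474, -0.474]
force: [1.8, -0.2, -0.2]
grip_width: 0.003
```

```bash
python3 - <<'E'
from h import *
s=ctrl.sense(); T=pose(); print(T.round(3),s["joints"].round(2),s["time_s"]); z=np.arctan2(T[1,2],T[0,2]); print(z%6.283,3.29-z%6.283,off((567,101,290)))
cap("wrist","w1")
E
```

```text
[[ 1.00000e-01  0.00000e+00 -9.95000e-01  5.66758e+02]
 [ 9.95000e-01 -0.00000e+00  1.00000e-01  1.00883e+02]
 [-0.00000e+00 -1.00000e+00 -0.00000e+00  2.89930e+02]
 [ 0.00000e+00  0.00000e+00  0.00000e+00  1.00000e+00]] [-0.03  0.4   1.26 -0.    1.47 -1.5 ] 3.55
3.0410221016003574 0.24897789839964268 [ 0.0001 -0.0001 -0.0002]
```

View pics/w1.png

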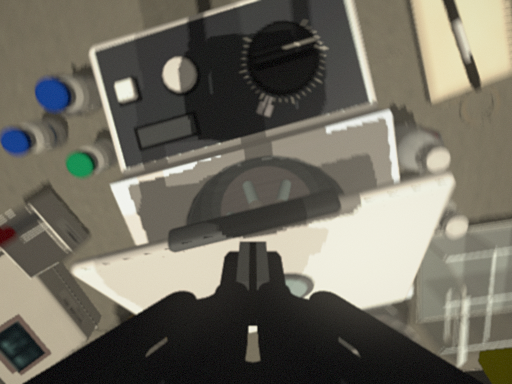

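Call:
{"method": "jog_arm", "body": {"targets": [{"offset": [0.004,0.01,-0.018],"yaw": -0.1},{"offset": [0.004,0.02,-0.018],"yaw": -0.2},{"offset": [0.004,0.03,-0.018],"yaw": -0.25},{"offset": [0.004,0.04,-0.018],"yaw": -0.25},{"offset": [0.004,0.05,-0.018],"yaw": -0.25},{"offset": [0.004,0.06,-0.018],"yaw": -0.25},{"offset": [0.004,0.07,-0.018],"yaw": -0.25},{"offset": [0.004,0.08,-0.018],"yaw": -0.25},{"offset": [0.004,0.09,-0.018],"yaw": -0.25},{"offset": [0.004,0.1,-0.018],"yaw": -0.25},{"offset": [0.004,0.11,-0.018],"yaw": -0.25},{"offset": [0.004,0.12,-0.018],"yaw": -0.25}]}}

```text
time_s: 4.6
eef_pos: [584.1, 103.1, 166.8]
ee_rot: [0.46, -0.459, -0.537, 0.538]
force: [-1.0, 0.5, 1.0]
grip_width: -0.001
```

```bash
python3 - <<'E'
from h import *
s=ctrl.sense(); T=pose(); print(T.round(3)[:,3],s["force"].round(1),s["time_s"])
cap("wrist","w2"); cap("side","s2",(180,110,340,250),5)
E
```

```text
[584.057 103.06  166.761   1.   ] [-1.   0.5  1. ] 4.6
```

View pics/s2.png

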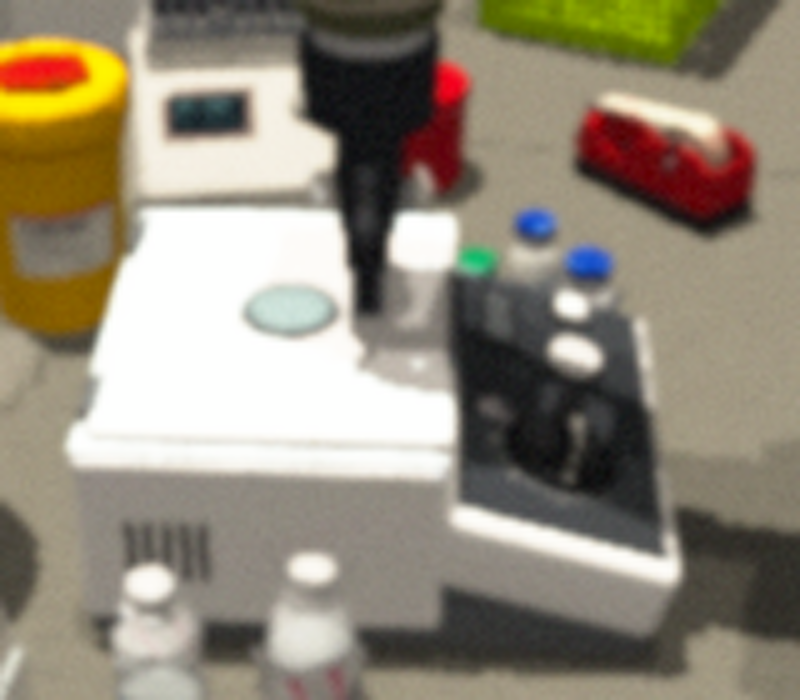

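Call:
{"method": "jog_arm", "body": {"targets": [{"offset": [0,0.003,0],"yaw": 0},{"offset": [0,0.005,0],"yaw": 0},{"offset": [0,0.006,0],"yaw": 0},{"offset": [0,0.007,0],"yaw": 0},{"offset": [0,0.007,0],"yaw": 0}]}}

```text
time_s: 5.12
eef_pos: [584.0, 103.1, 163.8]
ee_rot: [0.46, -0.459, -0.537, 0.538]
force: [-14.9, -1.7, 32.7]
grip_width: 0.001
```

```bash
python3 - <<'E'
from h import *
s=ctrl.sense(); T=pose(); print(T.round(3)[:,3],s["force"].round(1),s["time_s"])
# target above panel for viewing
print(T.round(3))
E
```

```text
[584.034 103.072 163.764   1.   ] [-14.9  -1.7  32.7] 5.1167
[[-1.56000e-01 -1.00000e-03 -9.88000e-01  5.84034e+02]
 [ 9.88000e-01 -1.00000e-03 -1.56000e-01  1.03072e+02]
 [-1.00000e-03 -1.00000e+00  2.00000e-03  1.63764e+02]
 [ 0.00000e+00  0.00000e+00  0.00000e+00  1.00000e+00]]
```

Call:
{"method": "jog_arm", "body": {"targets": [{"offset": [0,-0.03,0],"yaw": 0},{"offset": [0.01,-0.06,0.02],"yaw": 0},{"offset": [0.025,-0.08,0.04],"yaw": 0},{"offset": [0.025,-0.08,0.06],"yaw": 0},{"offset": [0.025,-0.08,0.063],"yaw": 0},{"offset": [0.025,-0.08,0.063],"yaw": 0}]}}

```text
time_s: 5.62
eef_pos: [517.8, 118.0, 244.3]
ee_rot: [0.459, -0.459, -0.537, 0.538]
force: [1.1, 0.2, -0.3]
grip_width: -0.0
```

```bash
python3 - <<'E'
from h import *
s=ctrl.sense(); T=pose(); print(T.round(3)[:,3],s["force"].round(1),s["time_s"])
im,K,T=cap("wrist","w3",(100,0,420,260),2.5); cap("side","s3",(180,110,340,250),5)
cv2.imwrite("w3raw.png",im)
for t,z in [("timer_dial",95),("start_key_top",98),("stop_key_top",98),("setting_tab",100),("dial_index",100),("tab_line",100)]:
    for r in ctrl.regions_of("wrist",t)[:2]:
        m=r["region"]; c=np.argwhere(m).mean(0)[::-1]
        print(t,round(r["score"],2),np.round(r["box"]),c.round(1),atz(K,T,c,z).round(1),m.sum())
E
```

```text
[517.758 118.023 244.33    1.   ] [ 1.1  0.2 -0.3] 5.6167
timer_dial 0.96 [253.  87. 331. 164.] [289.3 124.6] [461.6 140.9  95. ] 5048
start_key_top 0.78 [152.  89. 192. 128.] [173.4 109.7] [464.4  41.   98. ] 1137
stop_key_top 0.7 [ 96.  96. 120. 120.] [108.6 109. ] [472.4 -13.4  98. ] 523
setting_tab 0.61 [244. 160. 269. 180.] [257.9 170.4] [505.2 120.3 100. ] 284
dial_index 0.57 [251.  86. 329. 166.] [289.5 124.6] [461.1 140.4 100. ] 4931
tab_line 0.63 [248. 160. 269. 180.] [258.2 170. ] [504.8 120.5 100. ] 285
```

View pics/w3.png

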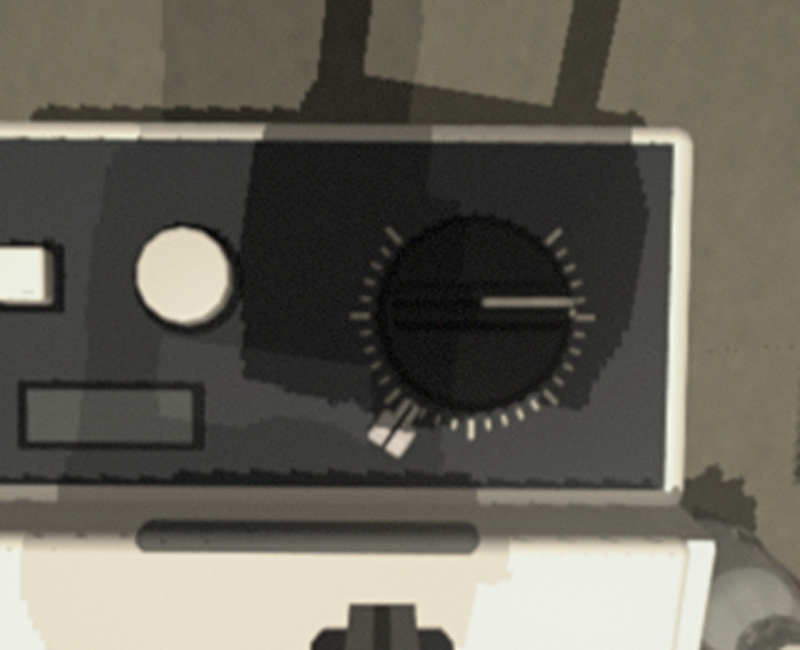

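View pics/s3.png

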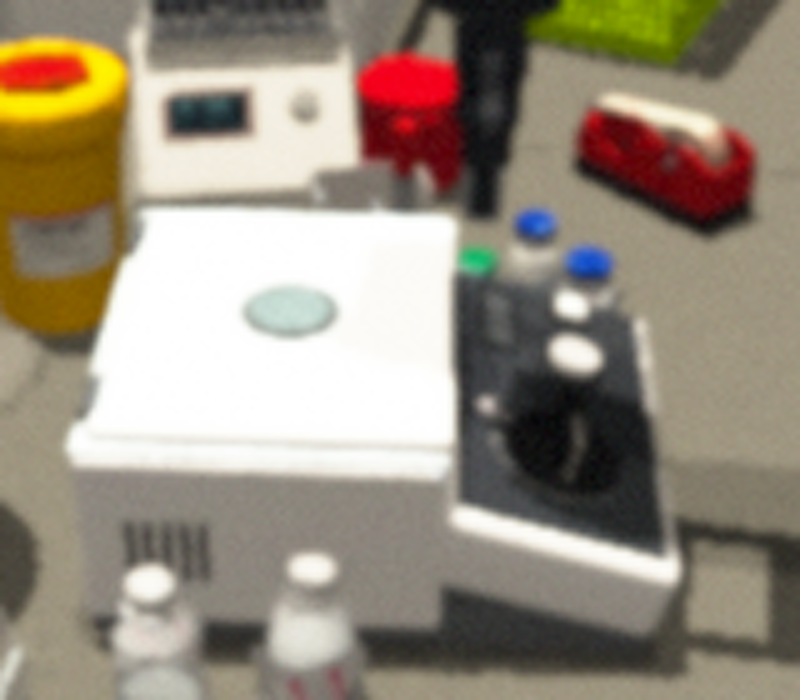

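```bash
cat >> h.py <<'E'
def PT(p):  # p=x,y,z,yaw -> panel->world
    T=np.eye(4); T[:3,:3]=R.from_euler('ZY',[p[3],-np.deg2rad(16)]).as_matrix(); T[:3,3]=p[:3]; return T
def onpanel(K,T,uv,Pp,h):
    "intersect with plane panel z=h -> panel coords"
    P=np.linalg.inv(PT(Pp)); o,d=ray(K,T,uv); o=P[:3,:3]@o+P[:3,3]; d=P[:3,:3]@d; return o+d*(h-o[2])/d[2]
E
python3 - <<'E'
from h import *
from scipy.optimize import least_squares
im,K,T=cap("wrist")
Z=lambda U,V:np.array((100+(U+.5)/2.5-.5,(V+.5)/2.5-.5))
ticks=[(135,(553,237)),(90,(585,317)),(0,(471,429)),(-90,(360,316)),(-135,(394,237))]
def f(p,full=False):
    P=PT((p[0],p[1],90,p[2])); o=[]
    for a,uv in ticks:
        a=np.deg2rad(a); q=P@np.array([p[3]*np.cos(a),p[3]*np.sin(a),0,1]); o+=list(proj(K,T,q[:3])-Z(*uv))
    return np.array(o)
r=least_squares(f,[461,141,.145,39.5]); print(r.x,r.fun.round(2))
Pp=(r.x[0],r.x[1],90,r.x[2]); 
P=PT(Pp)
def ang(uv1,uv2,h): 
    a=onpanel(K,T,Z(*uv1),Pp,h);b=onpanel(K,T,Z(*uv2),Pp,h); return a.round(1),b.round(1),np.arctan2(b[1],b[0])
for nm,a,b,h in [("idx bar",(484,303),(550,301),29),("disc idx",(572,312),(575,303),9),("tab",(408,404),(386,446),4)]:
    A,B,t=ang(a,b,h); d=B-A; print(nm,A,B,2.356-t,"dir",2.356-np.arctan2(d[1],d[0]))
for c in [(173.4,109.7),(108.6,109.0)]: print(onpanel(K,T,c,Pp,11).round(1))
print(P@[0,0,0,1])
E
```

```text
[4.63982311e+02 1.41171185e+02 1.52102591e-01 3.96709168e+01] [-0.02 -0.05 -0.2   0.16  0.14  0.06  0.2   0.16 -0.11 -0.33]
idx bar [ 0.3  0.3 29. ] [-0.4 21.2 29. ] 0.7655867076488472 dir 0.7517233655550639
disc idx [-0.4 33.   9. ] [-3.4 34.   9. ] 0.6851458498136547 dir -0.4638420991931511
tab [ 31.  -22.8   4. ] [ 45.8 -30.4   4. ] 2.942573825256215 dir 2.830399882791907
[-11.9 -99.2  11. ]
[ -12.2 -154.2   11. ]
[463.98231134 141.1711852   90.           1.        ]
```

```bash
cat >> h.py <<'E'
PP=(464.0,141.2,90.0,0.152)
def finger(v,r=19.,back=0.,hz=11.,lift=0.):
    "world TCP target and zangle for pushing the index end cw, bar value v"
    a=2.356-v; P=PT(PP); push=np.array([np.sin(a),-np.cos(a),0]); bd=np.array([np.cos(a),np.sin(a),0])
    h=27 if push[0]>0 else 18
    q=P[:3,:3]@(bd*r-push*6.5+np.array([0,0,h]))+P[:3,3]
    pw=P[:3,:3]@push; pw[2]=0; pw/=np.linalg.norm(pw)
    c=q-pw*(hz+back)
    loc=np.linalg.inv(P)@np.append(c,1)
    # panel world height under c
    zp=90+np.tan(np.deg2rad(16))*np.dot(c[:2]-P[:2,3],[np.cos(PP[3]),np.sin(PP[3])])
    z=zp+17+17+lift
    return np.array([c[0],c[1],z]),np.arctan2(-pw[1],-pw[0])
def row(v,**k):
    c,za=finger(v,**k); T=pose(); z0=np.arctan2(T[1,2],T[0,2]); dy=(z0-za+np.pi)%(2*np.pi)-np.pi
    return c.round(1),off(c),round(dy,3)
E
python3 - <<'E'
from h import *
print(pose()[:3,3])
print(row(.76,back=10,lift=60)); print(row(.76,back=10))
E
```

```text
[518.2757725  117.94176564 243.53340682]
(array([426.5, 153.9, 173.9]), array([0.0499, 0.0698, 0.0849]), np.float64(-0.022))
(array([426.5, 153.9, 113.9]), array([0.0499, 0.1298, 0.0848]), np.float64(-0.022))
```

Call:
{"method": "jog_arm", "body": {"targets": [{"offset": [0.02,0,0.035],"yaw": 0},{"offset": [0.04,0.02,0.065],"yaw": 0},{"offset": [0.05,0.05,0.085],"yaw": -0.02},{"offset": [0.05,0.08,0.085],"yaw": -0.02},{"offset": [0.05,0.105,0.085],"yaw": -0.02},{"offset": [0.05,0.12,0.085],"yaw": -0.02},{"offset": [0.05,0.12,0.085],"yaw": -0.02}]}}

```text
time_s: 6.65
eef_pos: [424.8, 153.9, 121.2]
ee_rot: [0.456, -0.452, -0.54, 0.544]
force: [0.6, 0.9, -0.3]
grip_width: 0.004
```

```bash
python3 - <<'E'
from h import *
s=ctrl.sense(); T=pose(); print(T.round(3)[:,3],s["force"].round(1),s["time_s"])
im,K,T=cap("wrist","w4"); cap("side","s4",(180,110,340,250),5)
E
```

```text
[424.835 153.863 121.154   1.   ] [ 0.6  0.9 -0.3] 6.65
```

View pics/w4.png

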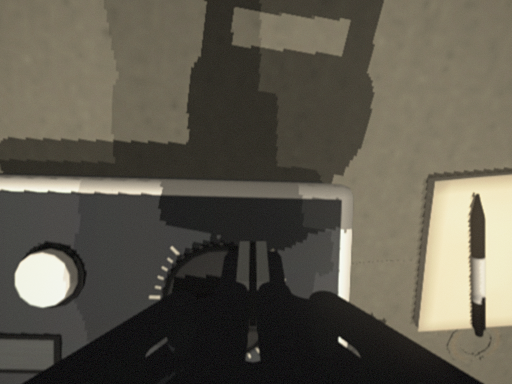

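View pics/s4.png

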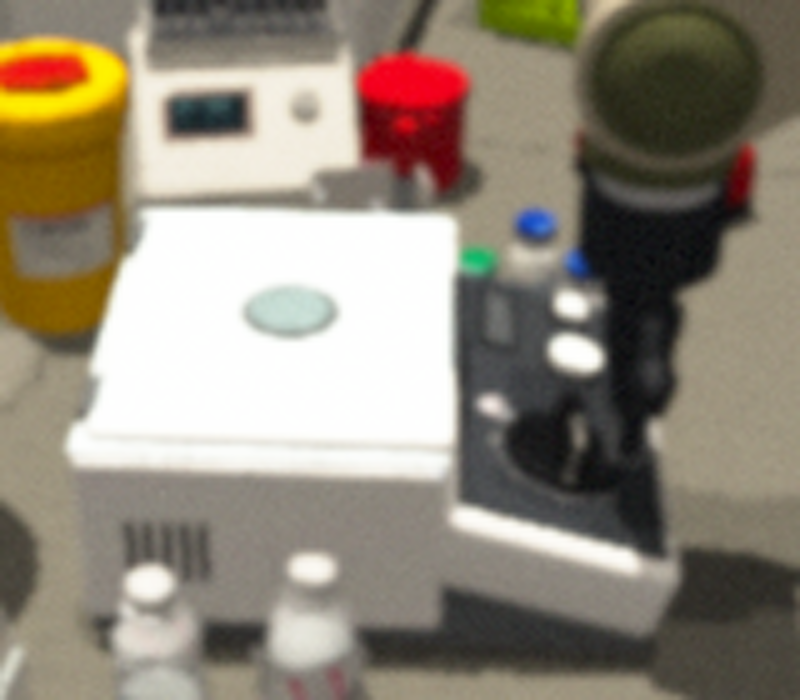

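```bash
python3 - <<'E'
from h import *
print(pose()[:3,3])
print(row(.7,back=5))
for v in np.linspace(.75,1.74,11): print(round(v,2),*row(v,back=0))
E
```

```text
[426.59978334 154.01189271 124.06043149]
(array([430.6, 153.2, 115.1]), array([-0.0015,  0.009 , -0.0039]), np.float64(-0.064))
0.75 [436.2 155.5 116.7] [-0.0002  0.0073 -0.0097] -0.012
0.85 [437.7 157.5 117.3] [ 0.0015  0.0068 -0.0116] 0.091
0.95 [439.5 159.4 117.8] [ 0.003   0.0062 -0.0136] 0.194
1.05 [441.4 161.  118.5] [ 0.0043  0.0056 -0.0158] 0.296
1.15 [443.5 162.4 119.1] [ 0.0053  0.0049 -0.0181] 0.398
1.25 [445.7 163.6 119.8] [ 0.0061  0.0042 -0.0205] 0.5
1.34 [448.  164.6 120.5] [ 0.0067  0.0035 -0.0229] 0.601
1.44 [450.4 165.3 121.2] [ 0.007   0.0028 -0.0254] 0.701
1.54 [452.9 165.8 121.9] [ 0.007   0.0021 -0.0279] 0.801
1.64 [455.4 166.  122.6] [ 0.0067  0.0014 -0.0304] 0.9
1.74 [457.9 165.9 123.3] [ 0.0063  0.0007 -0.0329] 0.998
```

Call:
{"method": "jog_arm", "body": {"targets": [{"offset": [-0.001,0.009,-0.004],"yaw": -0.03},{"offset": [0,0.0075,-0.0095],"yaw": 0},{"offset": [0.0015,0.007,-0.0115],"yaw": 0.09},{"offset": [0.003,0.006,-0.0135],"yaw": 0.19},{"offset": [0.0045,0.0055,-0.016],"yaw": 0.3},{"offset": [0.0055,0.005,-0.018],"yaw": 0.4},{"offset": [0.006,0.004,-0.0205],"yaw": 0.5}]}}

```text
time_s: 7.33
eef_pos: [445.4, 163.7, 120.9]
ee_rot: [0.575, -0.575, -0.41, 0.412]
force: [-4.1, 2.3, -3.1]
grip_width: -0.002
```

```bash
python3 - <<'E'
from h import *
s=ctrl.sense(); T=pose(); print(T.round(3)[:,3],s["force"].round(1),s["wrist_torque"].round(2),s["time_s"])
im,K,T=cap("wrist","w5"); cap("side","s5",(250,160,330,230),8)
E
```

```text
[445.389 163.701 120.884   1.   ] [-4.1  2.3 -3.1] [0.22 0.67 0.01] 7.3333
```

View pics/w5.png

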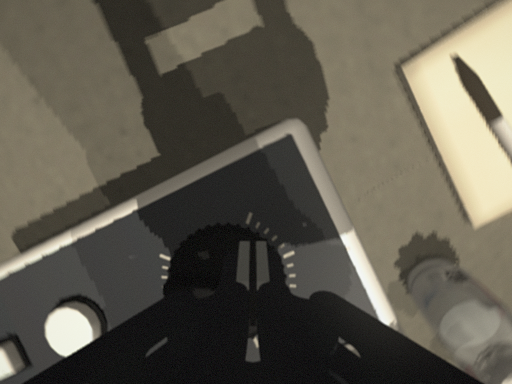

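View pics/s5.png

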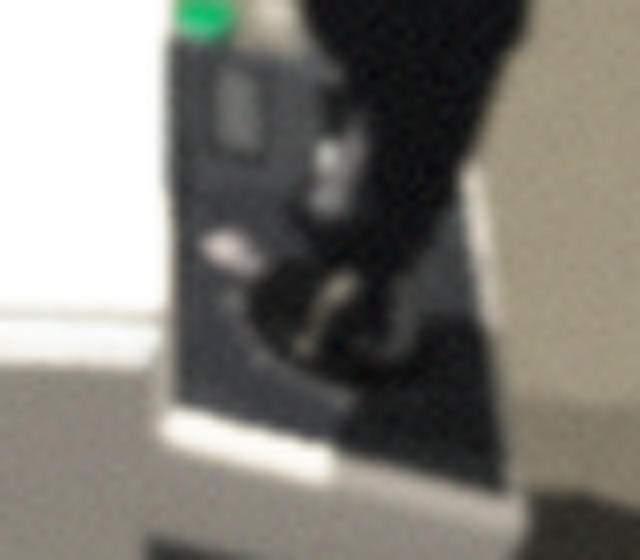

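```bash
python3 - <<'E'
from h import *
print(pose()[:3,3])
for v in np.arange(1.35,2.5,.1): print(round(v,2),*row(v))
E
```

```text
[445.89823611 163.71057535 120.99183   ]
1.35 [448.1 164.7 120.5] [ 0.0016  0.0005 -0.0018] 0.106
1.45 [450.6 165.4 121.2] [ 0.0031 -0.0003 -0.0039] 0.207
1.55 [453.1 165.8 122. ] [ 0.0043 -0.001  -0.0061] 0.308
1.65 [455.6 166.  122.7] [ 0.0052 -0.0017 -0.0084] 0.408
1.75 [458.1 165.9 123.4] [ 0.006  -0.0024 -0.0109] 0.507
1.85 [460.6 165.6 124.1] [ 0.0065 -0.0031 -0.0133] 0.605
1.95 [463.1 165.  124.8] [ 0.0067 -0.0038 -0.0159] 0.702
2.05 [465.4 164.1 125.4] [ 0.0066 -0.0044 -0.0184] 0.799
2.15 [467.7 163.  126. ] [ 0.0063 -0.005  -0.0209] 0.896
2.25 [469.9 161.7 126.6] [ 0.0058 -0.0056 -0.0234] 0.992
2.35 [471.9 160.2 127.1] [ 0.005  -0.0061 -0.0258] 1.088
2.45 [476.3 158.9 128.2] [ 0.0051 -0.0073 -0.0303] 1.185
```

Call:
{"method": "jog_arm", "body": {"targets": [{"offset": [0.0015,0.0005,-0.002],"yaw": 0.1},{"offset": [0.003,0,-0.004],"yaw": 0.2},{"offset": [0.0045,-0.001,-0.006],"yaw": 0.3},{"offset": [0.005,-0.0015,-0.0085],"yaw": 0.4},{"offset": [0.006,-0.0025,-0.011],"yaw": 0.5},{"offset": [0.0065,-0.003,-0.0135],"yaw": 0.6},{"offset": [0.0065,-0.004,-0.016],"yaw": 0.7},{"offset": [0.0065,-0.0045,-0.0185],"yaw": 0.8},{"offset": [0.0065,-0.005,-0.021],"yaw": 0.9},{"offset": [0.006,-0.0055,-0.0235],"yaw": 1.0}]}}

```text
time_s: 8.27
eef_pos: [470.2, 162.3, 127.2]
ee_rot: [0.702, -0.702, -0.086, 0.087]
force: [-2.7, 2.8, -2.6]
grip_width: -0.002
```

```bash
python3 - <<'E'
from h import *
s=ctrl.sense(); T=pose(); print(T.round(3)[:,3],s["force"].round(1),s["wrist_torque"].round(2),s["time_s"])
im,K,T=cap("wrist","w6"); cap("side","s6",(250,160,330,230),8); cap("top","t6",(220,215,290,265),8)
for v in np.arange(2.25,3,.1): print(round(v,2),*row(v))
E
```

```text
[470.21  162.279 127.165   1.   ] [-2.7  2.8 -2.6] [ 0.51  0.23 -0.05] 8.2667
2.25 [469.9 161.7 126.6] [-0.0006  0.0006 -0.0001] -0.003
2.35 [471.9 160.2 127.1] [ 0.001   0.0001 -0.0021] 0.093
2.45 [476.3 158.9 128.2] [ 0.0048 -0.001  -0.0045] 0.189
2.55 [478.  157.  128.6] [ 0.006  -0.0014 -0.0067] 0.286
2.65 [479.5 155.  129. ] [ 0.007  -0.0018 -0.0091] 0.382
2.75 [480.8 152.8 129.3] [ 0.0077 -0.0021 -0.0115] 0.479
2.85 [481.9 150.5 129.5] [ 0.0083 -0.0023 -0.014 ] 0.577
2.95 [482.8 148.1 129.6] [ 0.0085 -0.0024 -0.0165] 0.675
```

View pics/w6.png

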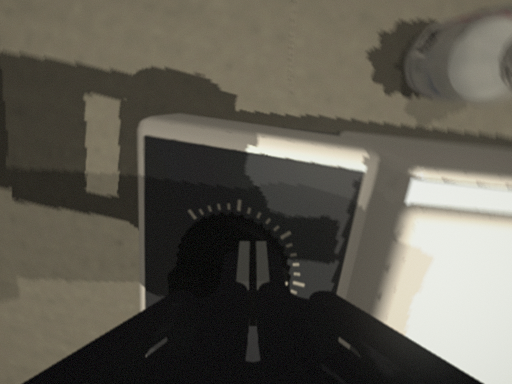

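View pics/s6.png

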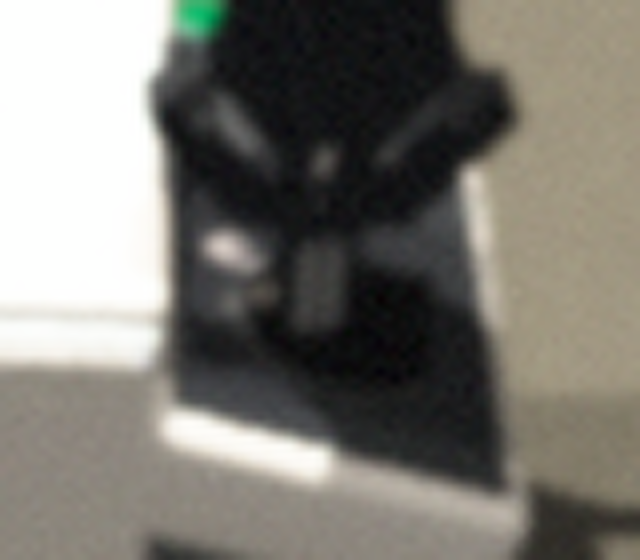

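Call:
{"method": "jog_arm", "body": {"targets": [{"offset": [0.001,0,-0.002],"yaw": 0.1},{"offset": [0.004,-0.001,-0.0045],"yaw": 0.2},{"offset": [0.006,-0.0015,-0.0065],"yaw": 0.29},{"offset": [0.007,-0.002,-0.009],"yaw": 0.38},{"offset": [0.0075,-0.002,-0.0115],"yaw": 0.48},{"offset": [0.0075,-0.002,-0.0115],"yaw": 0.48}]}}

```text
time_s: 8.92
eef_pos: [481.1, 152.7, 129.7]
ee_rot: [0.703, -0.702, 0.08, -0.081]
force: [0.4, 2.8, -0.1]
grip_width: -0.002
```

```bash
python3 - <<'E'
from h import *
s=ctrl.sense(); T=pose(); print(T.round(3),s["force"].round(1),s["wrist_torque"].round(2),s["time_s"])
im,K,T=cap("wrist","w7"); cap("side","s7",(250,160,330,230),8); cap("top","t7",(220,215,290,265),8)
E
```

```text
[[ 9.74000e-01  2.00000e-03  2.26000e-01  4.81146e+02]
 [-2.26000e-01  0.00000e+00  9.74000e-01  1.52727e+02]
 [ 2.00000e-03 -1.00000e+00  1.00000e-03  1.29746e+02]
 [ 0.00000e+00  0.00000e+00  0.00000e+00  1.00000e+00]] [ 0.4  2.8 -0.1] [ 0.3  -0.11 -0.05] 8.9167
```

View pics/w7.png

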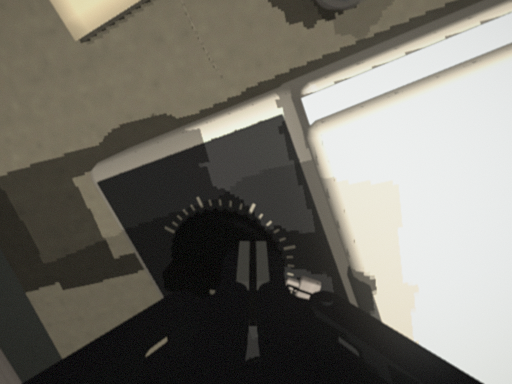

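View pics/s7.png

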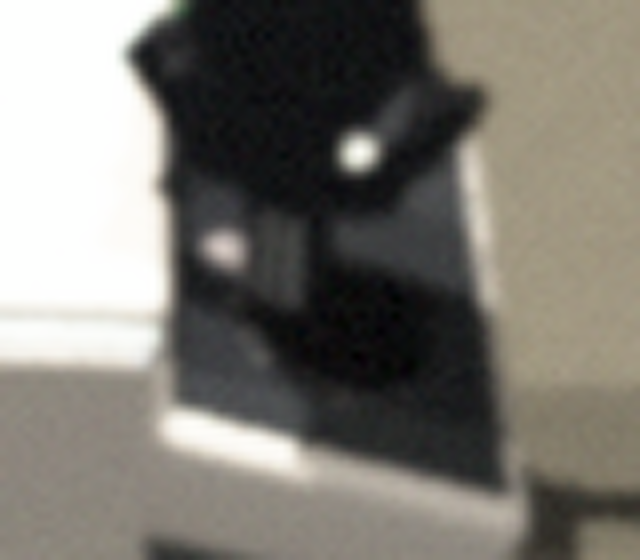

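Call:
{"method": "jog_arm", "body": {"targets": [{"offset": [0,-0.002,0.01],"yaw": 0},{"offset": [0,-0.03,0.015],"yaw": 0},{"offset": [0,-0.065,0.01],"yaw": 0},{"offset": [0,-0.1,-0.01],"yaw": 0},{"offset": [0,-0.11,-0.045],"yaw": 0},{"offset": [0,-0.11,-0.07],"yaw": 0},{"offset": [0,-0.11,-0.07],"yaw": 0},{"offset": [0,-0.11,-0.07],"yaw": 0}]}}

```text
time_s: 9.73
eef_pos: [465.4, 84.2, 240.2]
ee_rot: [-0.703, 0.703, -0.078, 0.08]
force: [-0.0, 0.4, -0.9]
grip_width: -0.005
```

```bash
python3 - <<'E'
from h import *
s=ctrl.sense(); T=pose(); print(T.round(3)[:3,3],s["force"].round(1),s["time_s"])
im,K,T=cap("wrist","w8",(150,20,410,215),3); np.savez("w8.npz",im=im,K=K,T=T)
E
```

```text
[465.399  84.218 240.213] [-0.   0.4 -0.9] 9.7333
```

View pics/w8.png

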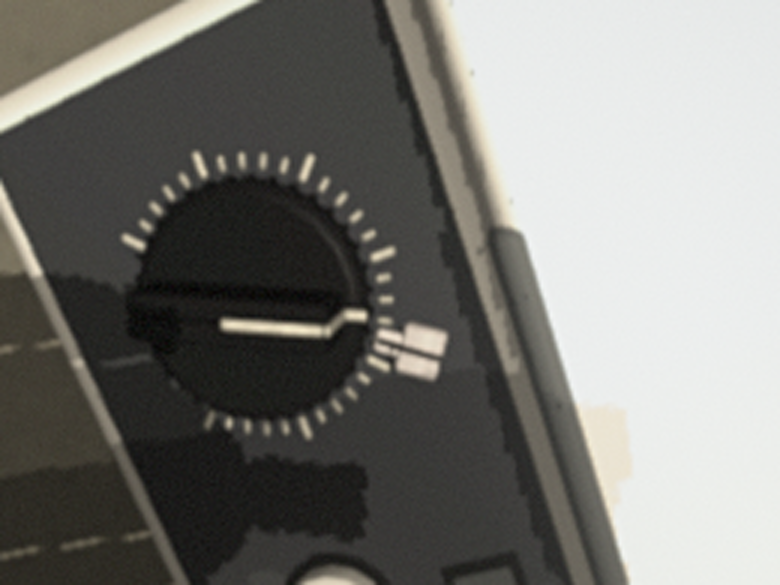

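```bash
python3 - <<'E'
from h import *
from scipy.optimize import least_squares
d=np.load("w8.npz"); K,T=d["K"],d["T"]
Z=lambda U,V:np.array((150+(U+.5)/3-.5,20+(V+.5)/3-.5))
ticks=[(135,(132,242)),(90,(198,165)),(45,(307,168)),(0,(383,254)),(-90,(308,427)),(-135,(210,421))]
def f(p):
    P=PT((p[0],p[1],90,p[2])); o=[]
    for a,uv in ticks:
        a=np.deg2rad(a); q=P@np.array([p[3]*np.cos(a),p[3]*np.sin(a),0,1]); o+=list(proj(K,T,q[:3])-Z(*uv))
    return np.array(o)
r=least_squares(f,[464,141,.145,39.5]); print(r.x,r.fun.round(2)); Pp=(r.x[0],r.x[1],90,r.x[2])
for nm,pts,h in [("bar",[(222,325),(325,331)],29),("disc",[(348,315),(366,315)],9),("tab",[(381,346),(395,349),(443,356)],5)]:
    for p in pts:
        q=onpanel(K,T,Z(*p),Pp,h); print(nm,q.round(1),"v",round(2.356-np.arctan2(q[1],q[0]),3))
c,s=np.cos,np.sin
E
python3 - <<'E'
import cv2,numpy as np
im=np.load("w8.npz")["im"]; cv2.imwrite("pics/w8b.png",cv2.resize(im[105:160,245:310],None,fx=10,fy=10,interpolation=cv2.INTER_CUBIC))
E
```

```text
[4.63220319e+02 1.40789037e+02 1.56199904e-01 4.02354096e+01] [ 0.12  0.3   0.24 -0.04 -0.25 -0.28  0.09 -0.15 -0.46  0.5   0.26 -0.3 ]
bar [ 0.2  0.1 29. ] v 1.72
bar [ 25.9 -10.4  29. ] v 2.738
disc [ 27.3 -11.2   9. ] v 2.746
disc [ 32.1 -12.9   9. ] v 2.738
tab [ 31.9 -23.    5. ] v 2.979
tab [ 35.4 -25.    5. ] v 2.972
tab [ 47.4 -31.2   5. ] v 2.938
```

View pics/w8b.png

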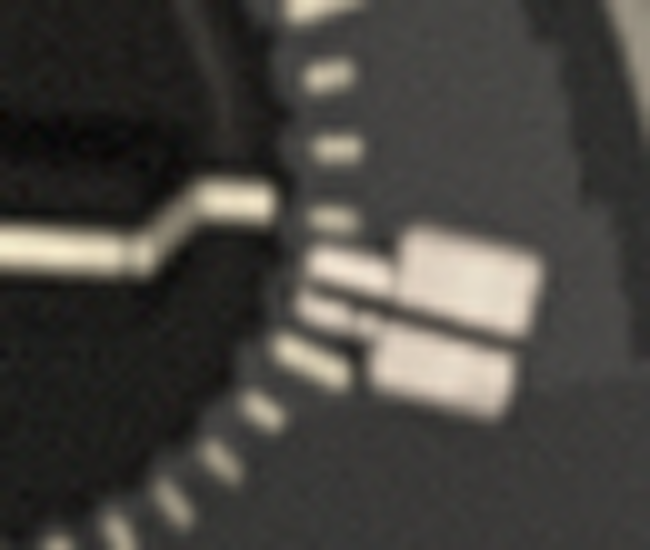

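```bash
python3 - <<'E'
from h import *
d=np.load("w8.npz"); K,T=d["K"],d["T"]
Pp=(463.2,140.8,90,.1562)
for h in (2,4,6):
  for p in [(310,281),(350,293),(395,306),(450,323),(515,343)]:
    uv=(245+(p[0]+.5)/10-.5,105+(p[1]+.5)/10-.5); q=onpanel(K,T,uv,Pp,h); print(h,q.round(1),round(np.hypot(*q[:2]),1),round(2.356-np.arctan2(q[1],q[0]),3))
  
d=np.load("w8.npz")
im=cv2.imread("w3raw.png"); cv2.imwrite("pics/w3b.png",cv2.resize(im[150:190,235:290],None,fx=12,fy=12,interpolation=cv2.INTER_CUBIC))
E
```

```text
2 [ 31.  -21.3   2. ] 37.6 2.959
2 [ 33.8 -23.4   2. ] 41.1 2.96
2 [ 37.1 -25.7   2. ] 45.1 2.961
2 [ 41.  -28.5   2. ] 50.0 2.963
2 [ 45.7 -31.9   2. ] 55.7 2.966
4 [ 31.5 -21.    4. ] 37.8 2.943
4 [ 34.4 -23.    4. ] 41.4 2.946
4 [ 37.6 -25.3   4. ] 45.3 2.948
4 [ 41.5 -28.1   4. ] 50.1 2.952
4 [ 46.1 -31.5   4. ] 55.8 2.955
6 [ 32.  -20.6   6. ] 38.1 2.928
6 [ 34.9 -22.7   6. ] 41.6 2.932
6 [ 38.1 -24.9   6. ] 45.5 2.935
6 [ 41.9 -27.7   6. ] 50.3 2.94
6 [ 46.5 -31.1   6. ] 55.9 2.945
```

View pics/w3b.png

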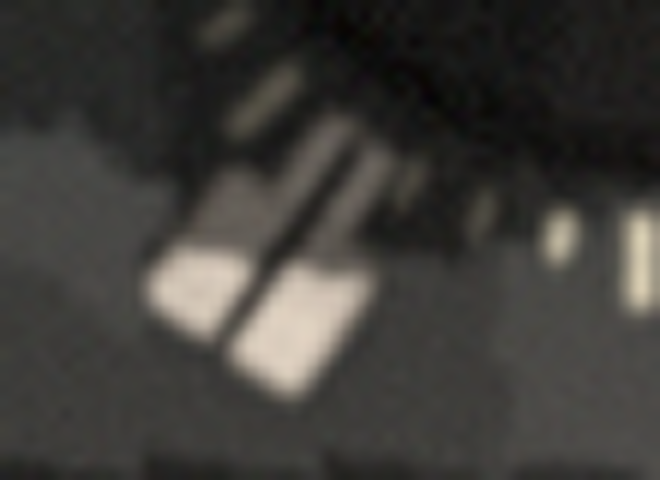

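```bash
python3 - <<'E'
from h import *
print(pose()[:3,3])
print(row(2.75,back=14,lift=60))
print(row(2.75,back=14))
for v in [2.75,2.8,2.85,2.9,2.955]: print(v,*row(v))
E
```

```text
[465.42662589  84.88818438 239.92487278]
(array([484. , 166.4, 190.8]), array([-0.    ,  0.0492,  0.0836]), np.float64(0.005))
(array([484. , 166.4, 130.8]), array([-1.000e-04,  1.092e-01,  8.360e-02]), np.float64(0.005))
2.75 [480.8 152.8 129.3] [-0.0002  0.1107  0.0696] 0.005
2.8 [481.4 151.7 129.4] [0.0006 0.1106 0.0686] 0.054
2.85 [481.9 150.5 129.5] [0.0014 0.1105 0.0676] 0.103
2.9 [482.4 149.3 129.6] [0.0021 0.1104 0.0666] 0.152
2.955 [482.9 148.  129.6] [0.0029 0.1103 0.0654] 0.206
```

Call:
{"method": "jog_arm", "body": {"targets": [{"offset": [0,0.0,0.04],"yaw": 0},{"offset": [0,0.02,0.075],"yaw": 0},{"offset": [0,0.05,0.084],"yaw": 0},{"offset": [0,0.08,0.084],"yaw": 0},{"offset": [0,0.109,0.084],"yaw": 0},{"offset": [0,0.11,0.078],"yaw": 0},{"offset": [0,0.11,0.07],"yaw": 0.005},{"offset": [0.0006,0.11,0.0686],"yaw": 0.054},{"offset": [0.0014,0.11,0.0676],"yaw": 0.1},{"offset": [0.002,0.11,0.0666],"yaw": 0.15},{"offset": [0.003,0.11,0.0654],"yaw": 0.206},{"offset": [0.003,0.11,0.0654],"yaw": 0.206}]}}

```text
time_s: 10.78
eef_pos: [484.0, 147.9, 132.1]
ee_rot: [0.691, -0.69, 0.149, -0.153]
force: [0.1, 1.8, 1.5]
grip_width: -0.001
```

```bash
python3 - <<'E'
from h import *
s=ctrl.sense(); T=pose(); print(T.round(3)[:3,3],s["force"].round(1),s["time_s"])
for v in [2.9,2.955]: print(v,*row(v))
E
```

```text
[483.957 147.894 132.132] [0.1 1.8 1.5] 10.7833
2.9 [482.4 149.3 129.6] [-0.002   0.0026  0.0006] -0.056
2.955 [482.9 148.  129.6] [-0.001   0.0025 -0.0004] -0.002
```

Back off the same way and look.

Call:
{"method": "jog_arm", "body": {"targets": [{"offset": [0,0,0],"yaw": 0},{"offset": [0,-0.002,0.01],"yaw": 0},{"offset": [0,-0.03,0.015],"yaw": 0},{"offset": [0,-0.065,0.01],"yaw": 0},{"offset": [0,-0.1,-0.01],"yaw": 0},{"offset": [0,-0.11,-0.045],"yaw": 0},{"offset": [0,-0.11,-0.07],"yaw": 0},{"offset": [0,-0.11,-0.07],"yaw": 0},{"offset": [0,-0.11,-0.07],"yaw": 0}]}}

```text
time_s: 11.53
eef_pos: [454.4, 83.9, 243.0]
ee_rot: [0.691, -0.69, 0.149, -0.154]
force: [0.7, -0.5, 0.3]
grip_width: 0.001
```

```bash
python3 - <<'E'
from h import *
s=ctrl.sense(); T=pose(); print(T.round(3)[:3,3],s["force"].round(1),s["time_s"])
im,K,T=cap("wrist","w9",(150,20,410,215),3); np.savez("w9.npz",im=im,K=K,T=T)
cv2.imwrite("pics/w9b.png",cv2.resize(im[90:170,200:300],None,fx=7,fy=7,interpolation=cv2.INTER_CUBIC))
E
```

```text
[454.375  83.868 242.972] [ 0.7 -0.5  0.3] 11.5333
```

View pics/w9.png

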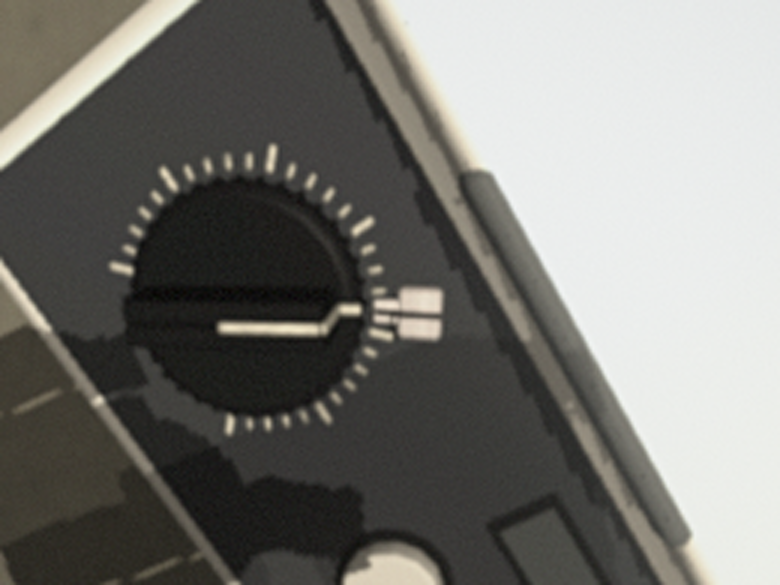

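View pics/w9b.png

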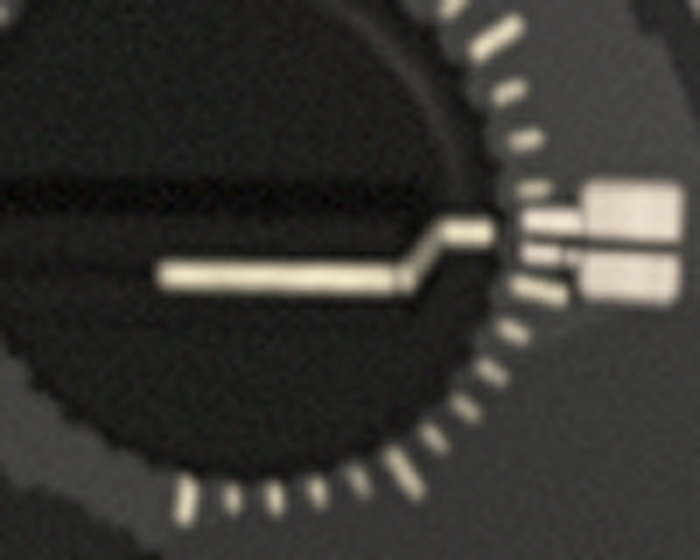

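```bash
python3 - <<'E'
from h import *
from scipy.optimize import least_squares
d=np.load("w9.npz"); K,T=d["K"],d["T"]
Z=lambda U,V:np.array((150+(U+.5)/3-.5,20+(V+.5)/3-.5))
B=lambda U,V:np.array((200+(U+.5)/7-.5,90+(V+.5)/7-.5))
ticks=[(135,(121,268)),(90,(169,179)),(45,(272,158)),(0,(363,227)),(-90,(325,413)),(-135,(230,424))]
def f(p):
    P=PT((p[0],p[1],90,p[2])); o=[]
    for a,uv in ticks:
        a=np.deg2rad(a); q=P@np.array([p[3]*np.cos(a),p[3]*np.sin(a),0,1]); o+=list(proj(K,T,q[:3])-Z(*uv))
    return np.array(o)
r=least_squares(f,[464,141,.145,39.5]); print(r.x,r.fun.round(2)); Pp=(r.x[0],r.x[1],90,r.x[2])
for nm,pts,h in [("bar",[(165,276),(400,279)],29),("disc",[(445,231),(490,231)],9),("tab2",[(525,238),(580,241),(680,246)],3),("tab5",[(525,238),(580,241),(680,246)],5)]:
    for p in pts:
        q=onpanel(K,T,B(*p),Pp,h); print(nm,q.round(1),"v",round(2.356-np.arctan2(q[1],q[0]),3))
E
```

```text
[4.63285976e+02 1.40821606e+02 1.48545370e-01 4.01061747e+01] [ 0.14  0.04 -0.04 -0.02 -0.04  0.1   0.14 -0.26 -0.32  0.11  0.11  0.04]
bar [ 0.4 -0.1 29. ] v 2.514
bar [ 23.8 -14.3  29. ] v 2.896
disc [ 24.9 -14.7   9. ] v 2.891
disc [ 29.5 -17.5   9. ] v 2.892
tab2 [ 31.  -21.2   3. ] v 2.956
tab2 [ 36.5 -24.9   3. ] v 2.955
tab2 [ 46.5 -31.6   3. ] v 2.952
tab5 [ 31.6 -20.9   5. ] v 2.942
tab5 [ 37.1 -24.6   5. ] v 2.943
tab5 [ 47.  -31.2   5. ] v 2.943
```

```bash
python3 - <<'E'
from h import *
print(pose()[:3,3])
print(row(2.93,back=14))
for v in [2.9,2.96,3.0]: print(v,*row(v))
E
```

```text
[454.52213762  84.46449437 242.57482754]
(array([488.2, 161.5, 131.7]), array([-0.0022,  0.1111,  0.0837]), np.float64(-0.027))
2.9 [482.4 149.3 129.6] [-0.0024  0.1132  0.0702] -0.056
2.96 [482.9 147.9 129.6] [-0.0013  0.1131  0.0691] 0.003
3.0 [483.2 146.9 129.7] [-0.0006  0.1131  0.0683] 0.042
```

Call:
{"method": "jog_arm", "body": {"targets": [{"offset": [-0.001,0.0,0.04],"yaw": 0},{"offset": [-0.002,0.02,0.075],"yaw": -0.03},{"offset": [-0.002,0.05,0.084],"yaw": -0.03},{"offset": [-0.002,0.08,0.084],"yaw": -0.03},{"offset": [-0.002,0.111,0.084],"yaw": -0.03},{"offset": [-0.002,0.113,0.078],"yaw": -0.03},{"offset": [-0.002,0.113,0.072],"yaw": -0.03},{"offset": [-0.0015,0.113,0.069],"yaw": 0},{"offset": [-0.0006,0.113,0.0683],"yaw": 0.04},{"offset": [-0.0006,0.113,0.0683],"yaw": 0.04},{"offset": [-0.0006,0.113,0.0683],"yaw": 0.04}]}}

```text
time_s: 12.5
eef_pos: [484.1, 146.8, 131.6]
ee_rot: [0.689, -0.686, 0.162, -0.168]
force: [0.8, 1.3, 0.7]
grip_width: 0.001
```

```bash
python3 - <<'E'
from h import *
s=ctrl.sense(); T=pose(); print(T.round(3)[:3,3],s["force"].round(1),s["time_s"])
for v in [3.0]: print(v,*row(v))
E
```

```text
[484.115 146.766 131.594] [0.8 1.3 0.7] 12.5
3.0 [483.2 146.9 129.7] [-0.0009  0.0019 -0.0003] 0.002
```

Call:
{"method": "jog_arm", "body": {"targets": [{"offset": [0,0,0.002],"yaw": 0},{"offset": [0,-0.002,0.01],"yaw": 0},{"offset": [0,-0.03,0.015],"yaw": 0},{"offset": [0,-0.065,0.01],"yaw": 0},{"offset": [0,-0.1,-0.01],"yaw": 0},{"offset": [0,-0.11,-0.045],"yaw": 0},{"offset": [0,-0.11,-0.07],"yaw": 0},{"offset": [0,-0.11,-0.07],"yaw": 0},{"offset": [0,-0.11,-0.07],"yaw": 0}]}}

```text
time_s: 13.25
eef_pos: [451.4, 84.0, 242.0]
ee_rot: [0.689, -0.686, 0.162, -0.169]
force: [0.7, -0.4, -0.4]
grip_width: -0.002
```

```bash
python3 - <<'E'
from h import *
s=ctrl.sense(); T=pose(); print(T.round(3)[:3,3],s["force"].round(1),s["time_s"])
im,K,T=cap("wrist","w10",(150,20,410,215),3); np.savez("w10.npz",im=im,K=K,T=T)
cv2.imwrite("pics/w10b.png",cv2.resize(im[90:170,200:300],None,fx=7,fy=7,interpolation=cv2.INTER_CUBIC))
E
```

```text
[451.438  84.029 242.004] [ 0.7 -0.4 -0.4] 13.25
```

View pics/w10.png

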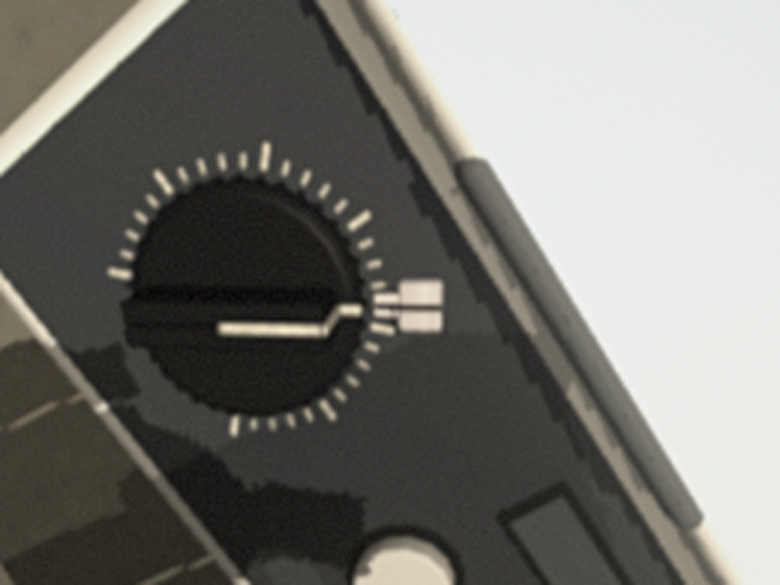

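View pics/w10b.png

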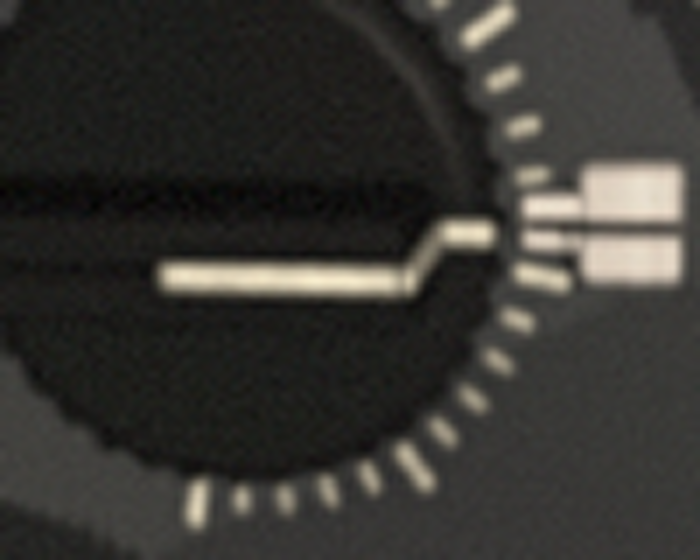

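```bash
python3 - <<'E'
from h import *
from scipy.optimize import least_squares
d=np.load("w10.npz"); K,T=d["K"],d["T"]
Z=lambda U,V:np.array((150+(U+.5)/3-.5,20+(V+.5)/3-.5))
B=lambda U,V:np.array((200+(U+.5)/7-.5,90+(V+.5)/7-.5))
ticks=[(135,(120,273)),(90,(163,183)),(45,(266,156)),(0,(359,221)),(-90,(329,411)),(-135,(235,425))]
def f(p):
    P=PT((p[0],p[1],90,p[2])); o=[]
    for a,uv in ticks:
        a=np.deg2rad(a); q=P@np.array([p[3]*np.cos(a),p[3]*np.sin(a),0,1]); o+=list(proj(K,T,q[:3])-Z(*uv))
    return np.array(o)
r=least_squares(f,[464,141,.145,39.5]); print(r.x,r.fun.round(2)); Pp=(r.x[0],r.x[1],90,r.x[2])
for nm,pts,h in [("bar",[(165,275),(400,280)],29),("disc",[(445,233),(490,234)],9),("tab5",[(525,223),(580,226),(680,230)],5)]:
    for p in pts:
        q=onpanel(K,T,B(*p),Pp,h); print(nm,q.round(1),"v",round(2.356-np.arctan2(q[1],q[0]),3))
P=PT((463.4,141,90,.152)); c=(P@[-12,-99.4,11,1])[:3]; print(c)
for z in (30,): print(off(c+[0,0,17+z]))
print(off(c+[0,0,17]), off(c+[0,0,17-5]))
E
```

```text
[4.63276772e+02 1.40837870e+02 1.50397430e-01 4.00596356e+01] [-0.08  0.24  0.13 -0.25 -0.18  0.25  0.32 -0.1  -0.21 -0.22  0.    0.08]
bar [ 0.5  0.3 29. ] v 1.847
bar [ 23.  -15.1  29. ] v 2.936
disc [ 24.  -15.9   9. ] v 2.941
disc [ 28.5 -19.    9. ] v 2.944
tab5 [ 31.6 -20.7   5. ] v 2.937
tab5 [ 36.9 -24.7   5. ] v 2.945
tab5 [ 46.5 -31.5   5. ] v 2.952
[464.05149294  40.54036904  97.26623039]
[ 0.0302  0.0975 -0.0342]
[ 0.0299  0.1275 -0.0343] [ 0.0299  0.1325 -0.0344]
```

Call:
{"method": "jog_arm", "body": {"targets": [{"offset": [0.02,0.01,-0.022],"yaw": 0},{"offset": [0.03,0.04,-0.034],"yaw": 0},{"offset": [0.03,0.075,-0.034],"yaw": 0},{"offset": [0.03,0.105,-0.034],"yaw": 0},{"offset": [0.03,0.115,-0.034],"yaw": 0},{"offset": [0.03,0.12,-0.034],"yaw": 0},{"offset": [0.03,0.124,-0.034],"yaw": 0}]}}

```text
time_s: 13.88
eef_pos: [464.7, 41.5, 117.3]
ee_rot: [0.689, -0.686, 0.161, -0.168]
force: [-0.2, 0.3, -0.0]
grip_width: 0.002
```

```bash
python3 - <<'E'
from h import *
s=ctrl.sense(); T=pose(); print(T.round(3)[:3,3],s["force"].round(1),s["time_s"])
cap("wrist","w11"); cap("side","s11",(250,140,330,210),8)
print(off((464,40.5,97.3+17)))
E
```

```text
[464.674  41.506 117.287] [-0.2  0.3 -0. ] 13.8833
[-0.0003  0.0036 -0.001 ]
```

View pics/w11.png

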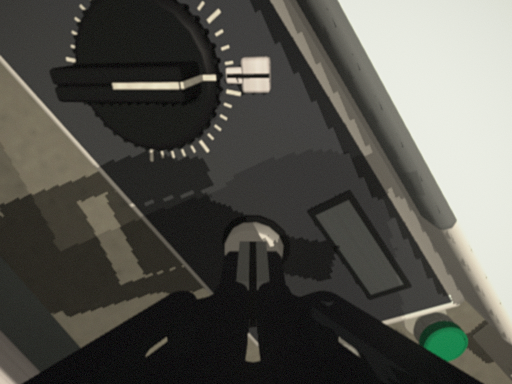

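View pics/s11.png

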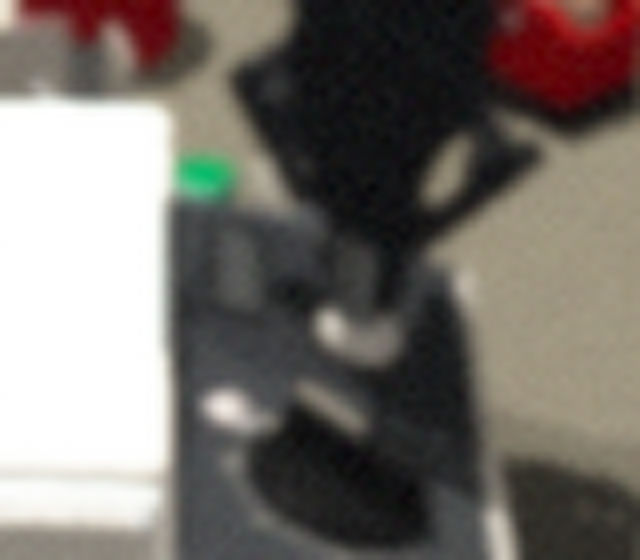

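Call:
{"method": "jog_arm", "body": {"targets": [{"offset": [0,0.002,0],"yaw": 0},{"offset": [0,0.004,0],"yaw": 0},{"offset": [0,0.005,0],"yaw": 0},{"offset": [0,0.006,0],"yaw": 0},{"offset": [0,0.006,0],"yaw": 0}]}}

```text
time_s: 14.4
eef_pos: [465.6, 41.2, 112.6]
ee_rot: [0.689, -0.686, 0.16, -0.169]
force: [1.9, 0.4, 6.1]
grip_width: 0.003
```

Call:
{"method": "jog_arm", "body": {"targets": [{"offset": [0,0.0015,0],"yaw": 0},{"offset": [0,0.003,0],"yaw": 0},{"offset": [0,0.003,0],"yaw": 0}]}}

```text
time_s: 14.65
eef_pos: [466.3, 41.2, 111.7]
ee_rot: [0.689, -0.686, 0.159, -0.17]
force: [-8.8, 0.8, 23.8]
grip_width: -0.003
```

Bottomed out (24 N). Release and look.

Call:
{"method": "jog_arm", "body": {"targets": [{"offset": [0,-0.01,0],"yaw": 0},{"offset": [0,-0.04,0],"yaw": 0},{"offset": [0,-0.08,0],"yaw": 0},{"offset": [-0.02,-0.12,0],"yaw": 0},{"offset": [-0.03,-0.13,0.025],"yaw": 0},{"offset": [-0.03,-0.13,0.034],"yaw": 0},{"offset": [-0.03,-0.13,0.034],"yaw": 0}]}}

```text
time_s: 15.23
eef_pos: [453.1, 86.2, 241.6]
ee_rot: [0.689, -0.686, 0.158, -0.17]
force: [-0.2, 0.2, -0.6]
grip_width: 0.0
```

```bash
python3 - <<'E'
from h import *
s=ctrl.sense(); T=pose(); print(T.round(3)[:3,3],s["force"].round(1),s["time_s"])
cap("wrist","w12",(150,20,410,215),3); cap("side","s12",(180,110,340,250),5); cap("top","t12",(180,130,340,280),5)
E
```

```text
[453.074  86.156 241.608] [-0.2  0.2 -0.6] 15.2333
```

View pics/w12.png

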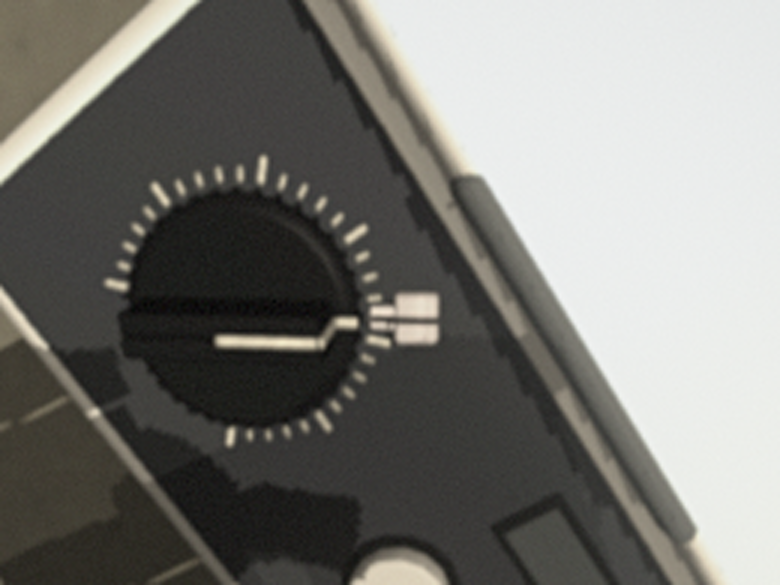

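View pics/s12.png

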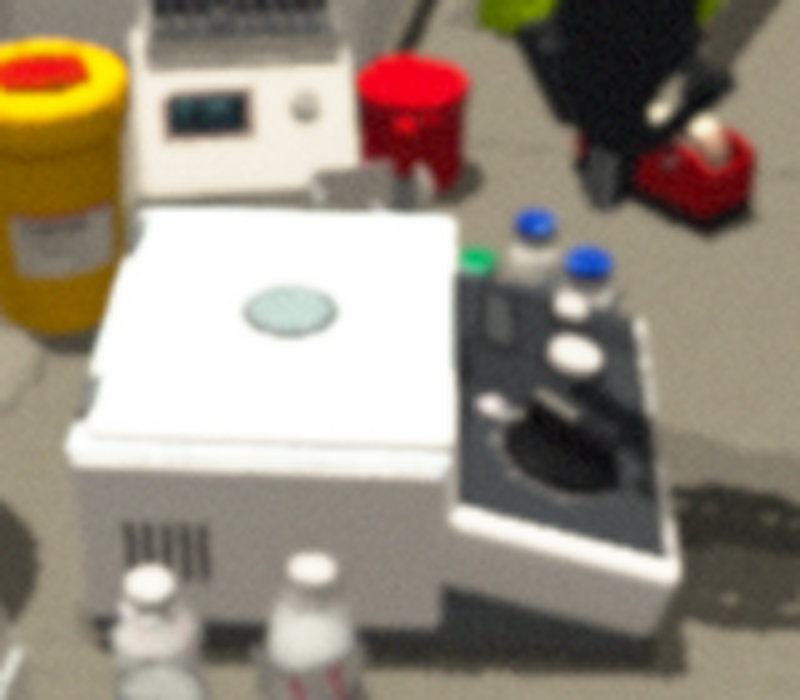

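The lid is shut, the index line is in line with the tab line (about (345,322) and (375,318) in the zoom), the key is out, and the bystanders have not moved. Handing in.

```bash
python3 -c "
from rig import ctrl
print(ctrl.finish_job())"
```

```text
the job is handed in; nothing more can be done
None
```

The spin was started with fingertip pushes only and the job is handed in. It took about 15 s of the 64 s allowed. The hand-in reports no verdict, so what follows is from my own measurements.

- **Lid:** pushed down until it hit its stop at about 33 N. The side camera shows it flat.
- **Dial:** pushed clockwise by one side of the grip bar at the index end, from about 0.76 rad. The first two pushes stopped short of the tab, at 2.74 and 2.89 rad. A last nudge brought it to about 2.943 rad, against about 2.945 rad for the tab, well under 1 mm apart. The tab's measured angle did not change.
- **Start key:** pressed until it bottomed out at about 24 N, then released. In the pictures after the press it looks fully out and the dial is unmoved. I judged the key by eye and did not measure it.
- **Everything else:** the stop key was never approached. The bottles and vials look unmoved in the last side picture. The notebook and pen were outside that view, but the arm never went near them. The gripper ended about 110 mm above the panel, touching nothing.

No check failed in the final pictures.

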